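# Lay out a scrap-gold lot for its intake photograph

## Task

Lay out this customer's lot for its intake photograph: the gold locket flat on the middle of the black touchstone, the bangle flat on the middle of the round felt pad, and the cork standing straight behind the steel bench block (on the side away from the robot), level with the block's middle, with a gap of about 2.5 cm. In line with the touchstone's long direction, stand the empty vial with its centre 9 cm beyond the touchstone's left-hand end (the robot's left as it faces the counter), and stand the thimble, closed end up as it is now, half-way between that end and the vial's centre. Leave the loupe and the ring box where they are.

Things in the scene. Friction and masses are not known exactly. Their poses are not given: they have to be found in the camera images.
- locket_center (a point): round gold locket lying flat, 36 mm across, 12 mm thick, with a small flat loop sticking out 11 mm along its own +x; point at its centre, 6 mm above its underside; z is its axis, up
- bangle_center (a point): bent gold bangle lying flat: an oval ring, its band 4 mm thick and 12 mm high, outside 64 mm along its own x and 54 mm along its own y (can be gripped across the 54 mm); point at the centre of the empty middle, 6 mm above its underside; z up
- thimble_center (a point): silver thimble standing closed end up, 22 mm across at the foot tapering to 18 mm near the rounded top, 26 mm tall; point on its axis half-way up, 13 mm above its foot; z up
- vial_center (a point): empty clear glass vial standing mouth up, 32 mm across, 65 mm tall; point on its axis half-way up, 32.5 mm above its foot; z up
- cork_center (a point): loose tapered cork stopper standing on its narrow end, 25 mm across at the foot, 30 mm at the top, 32 mm tall; point on its axis half-way up, 16 mm above its foot; z up
- stone: black granite touchstone, a rectangular slab that does not move, 60 mm along its x, 80 mm along its y (its long direction), 14 mm high; origin at the centre of its underside, on the counter; its +y points to the robot's left and its left-hand end is 40 mm along +y; turned at most 0.2 rad
- pad: round grey felt-covered pad that does not move, 90 mm across, 6 mm high; origin at the centre of its underside, on the counter
- block: square steel bench block that does not move, 60 x 60 mm, 18 mm high; origin at the centre of its underside, on the counter; its +x points away from the robot, its far face is 30 mm along +x; turned at most 0.2 rad
- loupe_center (a point): folded black jeweller's loupe lying flat, 34 x 22 mm, 18 mm high, not to be moved; point at its centre, 9 mm above its underside
- ringbox_center (a point): closed ring box, 48 x 48 mm, 38 mm high, not to be moved; point at its centre, 19 mm above its underside

How it is judged:
By the outcome, as a careful person would: the job done as asked, in the order asked, and still so for the second after the job is handed in, with the robot touching nothing.
It also fails if it takes over 120 s, if anything falls off the work surface, if the arm or the gripper's body presses on something with over 40 N, if the wrist force passes 120 N, or if a joint passes its speed limit or range.

## Robot

A 7-joint arm with a two-finger parallel gripper is mounted at the origin on the work surface. World frame = base frame: x ahead of the robot, y to its left, z up, the work surface at z = 0. Lengths are in m, angles in rad, forces in N, time in s.
With the tool pointing down it reaches from about 0.425 to 1.025 m from the base axis. Payload 9.4 kg.
Tool frame: the origin (TCP) lies midway between the tips of the shut fingers; the grasp point (between the pads) lies 19 mm behind it; z points along the fingers, y is the line along which they close (so a half turn about z gives the same grasp; the last joint's range is limited). The gripper opens to 93 mm and grips with 3 to 60 N. Pads are 15 mm wide; open, the fingers measure 128 mm over their backs; the gripper's body (75 mm by 188 mm) begins 65 mm behind the grasp point.
Start: joints at [1.214, 0.599, -0.003, 1.599, 0.002, 0.943, -0.08], TCP at [0.2, -0.697, 0.219] pointing down, gripper open.
Joint ranges: [-2.57, 2.57], [-0.35, 1.97], [-1.29, 1.29], [0.11, 2.56], [-1.05, 4.19], [0.11, 1.86], [-2.63, 2.63]. Speed limits (rad/s): [2.22, 2.22, 3.01, 3.01, 3.14, 3.14, 3.14].

## Interface

Orientations are given as a rotation vector (axis times angle).
In Python, from plant import r gives the robot as it stands.
- The arm moves only by the tool jog_arm, never from a script. Its argument "series" is one flat list of numbers, 5 for each row, row after row: the opening, from -1 (shut) to 1 (fully open), then the shift along the tool's x, y, z each as a share of 2.5 cm, from -1 to 1, then the turn about the tool's z as a share of 6 degrees, from -1 to 1. A call has 1 to 10 rows; each row shifts and turns the commanded pose from where the row before left it, along the tool's axes as they then stand; what a row does not reach is not made up. A row lasts 1/8 s, in which the tool goes at most 62.5 mm and 10.7 degrees, less where a joint would pass 70% of its speed; a pose out of reach is approached as far as the arm can. A call with a number of a shift or a turn outside -1 to 1 is refused whole. A call with a gripper value outside its range is refused whole. The fingers move at their own pace and stop on an object; "squeeze" is the grip in N (left out, the last holds). Time passes only in rows, so rows that do not move let the fingers close. It gives the time, the measured TCP pose, the force, the opening and the grip force at its end, in the units of the state.
- r.sense(): the state, without advancing time (a new reading comes with each control period).
- r.capture(name): name is "side" or "top" or "wrist"; returns a dict with "frame" (384x512x3 uint8, red, green, blue), "fx", "fy", "cx", "cy" (pixels), "D" ([k1, k2, p1, p2, k3] as OpenCV has them; the pictures are not rectified), "eye" and "rotation" of the camera in the world; the wrist camera has in their place "mount" (4x4, takes a point from camera to tool coordinates, whose origin is the TCP and whose axes are the flange's). Camera axes: x right, y down, z forward; pixel columns grow to the right and rows downward; lengths in m; the calibration is good to about 2 mm. A picture is of the moment at which its call begins: read the wrist's pose just before it. There is no depth.
- r.job_done(): hands the job in; it is judged then, once.
The state is a dict: "t": time; "q": joint angles; "dq": joint speeds; "joint_torque": joint torques, N m; "tool_pos": TCP position; "ee_rot": TCP orientation; "ft_force": force on the tool from outside, world axes, zero at the start; "ft_torque": the same for the moment, N m; "finger_gap": opening from 0.0 (shut) to 1.0 (fully open); "finger_force": force on a finger pad.
Only numpy, scipy, OpenCV 4.12 (cv2) and the standard library are available. Lean on these libraries where they do the work, as an engineer would, in place of code of your own. Each camera call takes 0.05 s, during which the arm holds its last target. There are 200 camera calls.

## Working session

There is one attempt and no reset: what is moved stays moved. The work goes in short steps, Python scripts to look and compute and a tool call to move; the robot and the scene stay as the last step left them, time stands still between calls to the robot, and variables do not carry over. Pictures are saved under pics/ and viewed, at most 14 in all, crops included, and the job is handed in when it is done.

Besides the shell and the picture viewer there is one more tool, called after "Emit:" as name(argument=value, ...), one argument or row to a line, values as JSON. jog_arm: Moves the arm, as the interface text tells. Shift numbers are shares of 2.5 cm and turn numbers shares of 6 degrees, none past 1 either way. Its arguments: {"type":"object","properties":{"series":{"type":"array"},"squeeze":{"type":"number"}},"required":["series"]}

```bash
ls; mkdir -p pics; python3 - <<'E'
from plant import r
import cv2,pickle
print(r.sense())
for n in("top","side"):
    c=r.capture(n); cv2.imwrite(f"pics/{n}0.png",cv2.resize(c["frame"][:,:,::-1],(800,600),interpolation=cv2.INTER_CUBIC)); pickle.dump(c,open(f"{n}0.pkl","wb"))
    print(n,{k:v for k,v in c.items() if k!="frame"})
E
```

```text
pics
{'t': 0.0, 'q': array([ 1.21431081,  0.60012227, -0.00254446,  1.60012243,  0.00183522,
        0.94291304, -0.07981425]), 'dq': array([ 0.00132649,  0.00146784,  0.00137447, -0.00046124, -0.00033404,
       -0.00065424,  0.00143906]), 'joint_torque': array([ 8.62167853e-04, -7.65064144e+01,  1.49725210e+00, -2.52354777e+01,
       -5.25294011e-02,  1.67013874e-02,  1.48605891e-04]), 'tool_pos': array([ 0.20004654, -0.69634399,  0.21776469]), 'ee_rot': array([-3.10938749e+00, -4.37945290e-01,  6.06159209e-04]), 'ft_force': array([0.16806081, 0.38027952, 0.81152025]), 'ft_torque': array([ 0.01590853,  0.01251622, -0.0439986 ]), 'finger_force': 0.0, 'finger_gap': 1.0042667703615789}
top {'fx': 444.7023733869146, 'fy': 444.7023733869146, 'cx': 264.94273561346876, 'cy': 190.97589942546466, 'D': array([-0.0277482,  0.       ,  0.       ,  0.       ,  0.       ]), 'eye': array([0.480083  , 0.00992958, 1.31709426]), 'rotation': array([-2.18574628,  2.19969812, -0.04252584])}
side {'fx': 413.3721914361335, 'fy': 413.3721914361335, 'cx': 251.34373194788412, 'cy': 191.9065489698778, 'D': array([-0.10223305,  0.        ,  0.        ,  0.        ,  0.        ]), 'eye': array([0.27453319, 0.62731002, 0.62763032]), 'rotation': array([-0.57127105,  2.65175176, -1.24115531])}
```

View pics/top0.png

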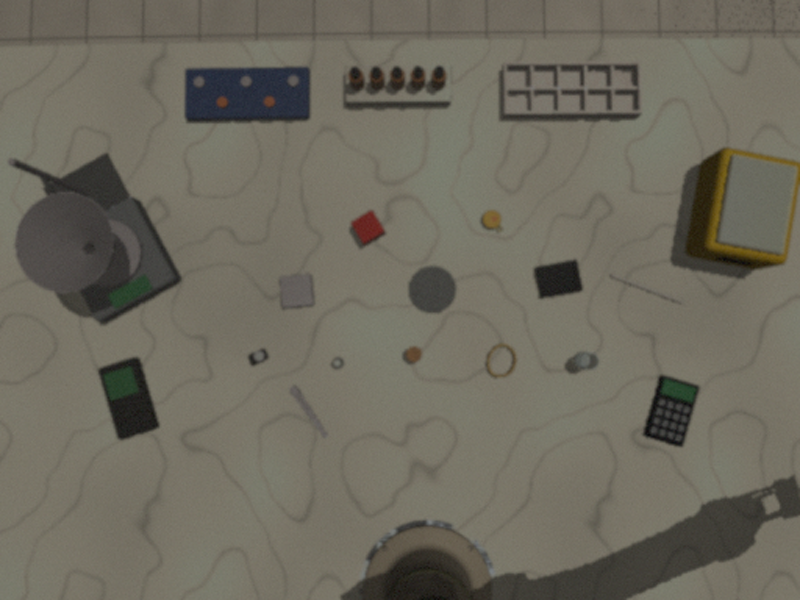

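View pics/side0.png

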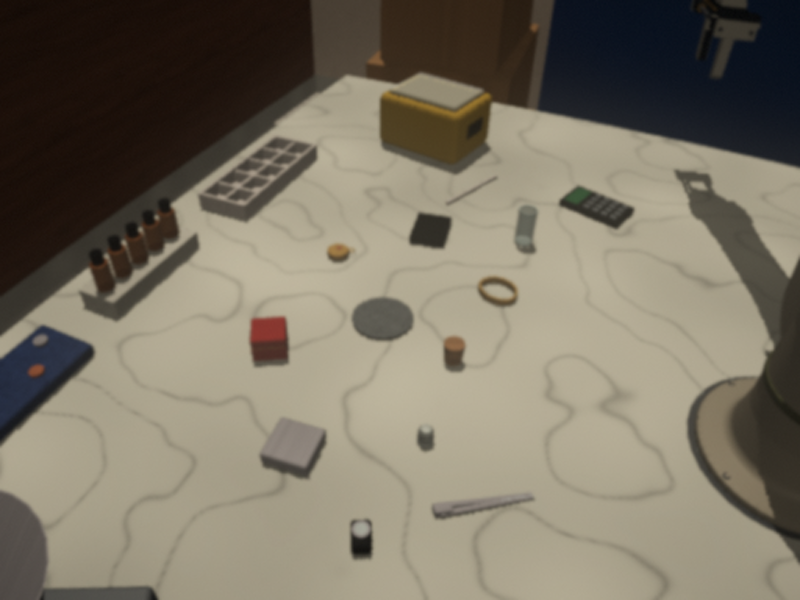

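The top view (image up = +x, left = +y) shows the locket at (492,220), stone (558,279), pad (432,289), block (296,291), bangle (500,361), vial (582,362), cork (413,355), thimble (337,363), loupe (259,356) and ring box (367,228). The side view agrees, with all of them standing or lying as described.

```bash
cat > h.py <<'E'
import numpy as np,cv2,pickle
from scipy.spatial.transform import Rotation as R
def rays(c,px):
    K=np.array([[c["fx"],0,c["cx"]],[0,c["fy"],c["cy"]],[0,0,1.]])
    u=cv2.undistortPoints(np.array(px,float).reshape(-1,1,2),K,c["D"]).reshape(-1,2)
    return np.c_[u,np.ones(len(u))]@c["Rm"].T
def pose(c,s=None):
    if "mount" in c:
        T=np.eye(4);T[:3,:3]=R.from_rotvec(s["ee_rot"]).as_matrix();T[:3,3]=s["tool_pos"];T=T@c["mount"]
        c["Rm"],c["eye"]=T[:3,:3],T[:3,3]
    else: c["Rm"]=R.from_rotvec(c["rotation"]).as_matrix()
    return c
def onz(c,px,z):
    d=rays(c,px); return c["eye"]+d*((z-c["eye"][2])/d[:,2])[:,None]
def proj(c,P):
    K=np.array([[c["fx"],0,c["cx"]],[0,c["fy"],c["cy"]],[0,0,1.]])
    Rt=c["Rm"].T
    return cv2.projectPoints(np.array(P,float).reshape(-1,1,3),cv2.Rodrigues(Rt)[0],-Rt@c["eye"],K,c["D"])[0].reshape(-1,2)
def yaw(s):
    x=R.from_rotvec(s["ee_rot"]).as_matrix()[:,0]; return np.arctan2(x[1],x[0])
def go(s,xyz,y=None):
    """remaining shift in tool axes (units of 25 mm) AFTER turning to yaw y, and turn units"""
    y0=yaw(s); y=y0 if y is None else y
    d=np.array(xyz)-s["tool_pos"]; X=np.array([np.cos(y),np.sin(y)]);Y=np.array([np.sin(y),-np.cos(y)])
    print("shift x,y,z units",np.round([d[:2]@X/.025,d[:2]@Y/.025,-d[2]/.025],2),"turn units (tool z)",round(-np.degrees(y-y0)/6,2))
def snap(name,n,crop=None):
    from plant import r
    s=r.sense(); c=pose(r.capture(name),s); f=c["frame"][:,:,::-1]
    cv2.imwrite(f"pics/{n}.png",cv2.resize(f,(800,600),interpolation=cv2.INTER_CUBIC)); pickle.dump((s,c),open(n+".pkl","wb")); return s,c
k=1.5625
E
python3 - <<'E'
from h import *
t=pose(pickle.load(open("top0.pkl","rb")));sd=pose(pickle.load(open("side0.pkl","rb")))
o=dict(locket=(492,220,.012,338,252),stone=(558,279,.014,430,229),pad=(432,289,.006,383,318),block=(296,291,.018,295,443),bangle=(500,361,.012,498,289),vial=(0,0,0.032,527,228),cork=(413,354,.032,454,345),thimble=(337,363,.026,426,430),loupe=(259,356,.018,361,528),box=(367,228,.038,269,323))
for n,(u,v,z,a,b) in o.items():
    print(n,onz(t,[(u/k,v/k)],z)[0].round(4),onz(sd,[(a/k,b/k)],z)[0].round(4))
from plant import r
s=r.sense(); print(s["tool_pos"],yaw(s)); w=r.capture("wrist"); print(w["mount"].round(3),w["fx"],w["cx"],w["cy"],w["D"]); go(s,[.65,-.1,.35],0)
E
```

```text
locket [ 0.6901 -0.1268  0.012 ] [ 0.6896 -0.1199  0.012 ]
stone [ 0.5773 -0.2492  0.014 ] [ 0.5777 -0.2435  0.014 ]
pad [ 0.5605 -0.0125  0.006 ] [ 0.5594 -0.0104  0.006 ]
block [0.5578 0.243  0.018 ] [0.556  0.2445 0.018 ]
bangle [ 0.4243 -0.1386  0.012 ] [ 0.4254 -0.1386  0.012 ]
vial [1.1241 0.8177 0.032 ] [ 0.4229 -0.2915  0.032 ]
cork [0.439  0.0239 0.032 ] [0.4396 0.0255 0.032 ]
thimble [0.423 0.165 0.026] [0.4226 0.1688 0.026 ]
loupe [0.4364 0.3122 0.018 ] [0.4383 0.3113 0.018 ]
box [0.6727 0.1077 0.038 ] [0.6809 0.0973 0.038 ]
[ 0.20010312 -0.69641098  0.21786259] 0.27991335363461073
[[ 0.    -0.964 -0.268  0.074]
 [ 1.     0.     0.    -0.001]
 [ 0.    -0.268  0.964 -0.168]
 [ 0.     0.     0.     1.   ]] 273.96128625209514 249.8331859968697 192.10755487280042 [-0.06190447  0.          0.          0.          0.        ]
shift x,y,z units [ 18.   -23.86  -5.29] turn units (tool z) 2.67
```

Emit:
jog_arm(
  series=[1,0,0,-1,1,1,0,0,-1,1,1,0,0,-1,0.67,1,0.7,-1,-0.1,0,1,0.7,-1,-0.1,0,1,0.7,-1,-0.1,0,1,0.7,-1,-0.1,0,1,0.7,-1,-0.1,0,1,0.7,-1,-0.1,0,1,0.7,-1,-0.1,0],
  squeeze=12,
)

```text
t: 1.4
tool_pos: [0.3231, -0.5208, 0.311]
ee_rot: [-3.141, -0.0, 0.0]
ft_force: [0.3, -0.5, -0.4]
finger_gap: 1.002
finger_force: 0.0
```

Emit:
jog_arm(
  series=[1,0.7,-1,-0.1,0,1,0.7,-1,-0.1,0,1,0.7,-1,-0.1,0,1,0.7,-1,-0.1,0,1,0.7,-1,-0.1,0,1,0.7,-1,-0.1,0,1,0.7,-1,-0.1,0,1,0.7,-1,-0.1,0,1,0.7,-1,-0.1,0,1,0.7,-1,-0.1,0],
)

```text
t: 2.65
tool_pos: [0.498, -0.2708, 0.3361]
ee_rot: [-3.141, -0.0, 0.001]
ft_force: [0.4, -0.1, -0.8]
finger_gap: 1.001
finger_force: 0.0
```

Emit:
jog_arm(
  series=[1,0.7,-1,-0.1,0,1,0.7,-1,-0.1,0,1,0.7,-1,-0.1,0,1,0.7,-1,-0.1,0,1,0.7,-1,-0.1,0,1,0.7,-1,-0.1,0,1,0,0,0,0],
)

```text
t: 3.52
tool_pos: [0.6036, -0.1191, 0.3507]
ee_rot: [-3.14, -0.006, 0.0]
ft_force: [0.7, 0.3, -0.0]
finger_gap: 1.001
finger_force: 0.0
```

```bash
python3 - <<'E'
from h import *
s,c=snap("wrist","w1"); print(s["t"],s["tool_pos"],yaw(s),s["q"].round(2),c["eye"])
E
```

```text
3.525 [ 0.60358813 -0.11907624  0.35074657] 0.004120327129766761 [ 0.17  0.35 -0.1   1.69  0.04  1.1  -1.5 ] [ 0.67778658 -0.11816981  0.51844368]
```

View pics/w1.png

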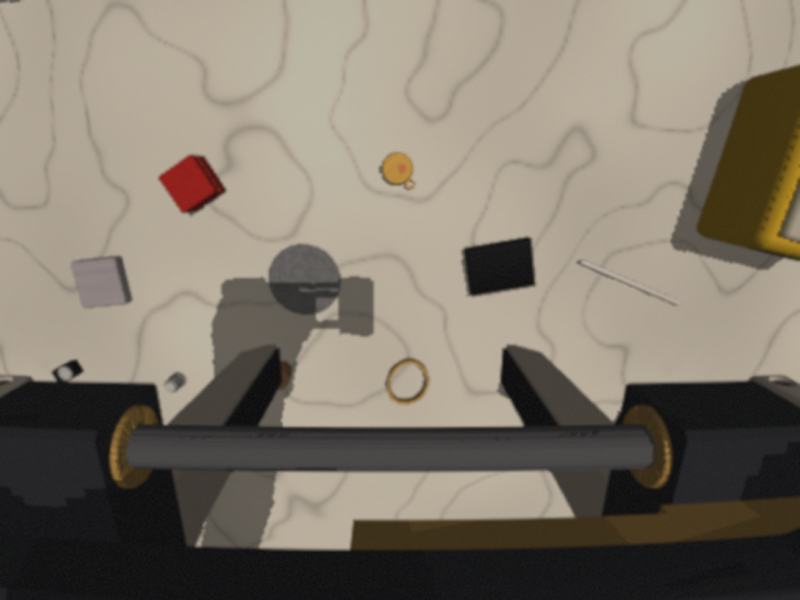

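The wrist picture from about 0.5 m shows the locket at (397,168) with its loop at (410,185). The stone's corners are near (464,248), (529,238), (535,284) and (469,295), the pad is at (304,279), the block's top is at about (98,283) and the bangle at (407,381). I'll fit these by segmentation.

```bash
python3 - <<'E'
from h import *
s,c=pickle.load(open("w1.pkl","rb")); f=c["frame"].astype(int)
t=pose(pickle.load(open("top0.pkl","rb"))); ft=t["frame"].astype(int)
def blob(m,cen,half,big=True):
    u,v=[int(x/k) for x in cen]; h=int(half/k); M=np.zeros(m.shape,np.uint8); M[v-h:v+h,u-h:u+h]=m[v-h:v+h,u-h:u+h]
    cs,_=cv2.findContours(M,cv2.RETR_EXTERNAL,cv2.CHAIN_APPROX_NONE); return max(cs,key=cv2.contourArea).reshape(-1,2).astype(float)
sat=lambda f:(f.max(2)-f.min(2))/(f.max(2)+1)
def fit(c,f,lab,cen):
    S=sat(f);V=f.max(2)
    print(lab,"bg",np.median(S).round(2),np.median(V))
    for n,m,z,half in(("locket",S>.4,.012,30),("bangle",S>.35,.012,45),("stone",V<60,.014,55)):
        if n not in cen: continue
        p=blob(m,cen[n],half); P=onz(c,p,z)[:,:2]
        q=(P*1e4).astype(np.float32)
        if n=="stone": rr=cv2.minAreaRect(q)
        else: rr=cv2.fitEllipse(q)
        print(n,np.round(rr[0],0)/1e4,np.round(np.array(rr[1])/10,1),"mm ang",round(rr[2],1), "centroid",P.mean(0).round(4))
        if n=="locket":
            d=np.hypot(*(P-P.mean(0)).T);i=d.argmax();e=P[i]-rr[0]/np.array(1e4);print(" far pt",P[i].round(4),d[i],np.degrees(np.arctan2(e[1],e[0])))
fit(c,f,"wrist",dict(locket=(397,168),bangle=(407,381),stone=(500,266)))
fit(t,ft,"top",dict(locket=(492,220),bangle=(500,361),stone=(558,279)))
st=onz(c,np.array([(464,248),(529,238),(535,284),(469,295)])/k,.014)[:,:2]; print("stone click",st.round(4).tolist(),st.mean(0))
bl=onz(c,np.array([(72,262),(122,257),(129,302),(81,307)])/k,.018)[:,:2]; print("block",bl.round(4).tolist(),bl.mean(0))
pd=onz(c,np.array([(304,279),(269,279),(341,279),(304,244),(304,314)])/k,.006)[:,:2]; print("pad",pd.round(4).tolist())
big=c["frame"][:,:,::-1]
def cr(f,u,v,h): 
    u,v=int(u/k),int(v/k); return cv2.resize(f[v-h:v+h,u-h:u+h],(390,390),interpolation=cv2.INTER_CUBIC)
cv2.imwrite("pics/c1.png",np.hstack([cr(big,400,170,25),cr(big,407,381,25)]))
E
```

```text
wrist bg 0.15 173.0
locket [ 0.6926 -0.1252] [32.7 35.9] mm ang 141.7 centroid [ 0.6919 -0.1262]
 far pt [ 0.6785 -0.143 ] 0.021478313766647848 -128.4368187084272
bangle [ 0.4272 -0.1404] [51.2 63.3] mm ang 76.7 centroid [ 0.4276 -0.1404]
stone [ 0.5805 -0.2482] [57.4 78.5] mm ang 10.2 centroid [ 0.5809 -0.2486]
top bg 0.14 119.0
locket [ 0.6922 -0.1246] [31.4 31.4] mm ang 21.2 centroid [ 0.692  -0.1248]
 far pt [ 0.7013 -0.1391] 0.017069711545647414 -57.95516833683602
bangle [ 0.4246 -0.1225] [67.4 86.2] mm ang 14.3 centroid [ 0.4291 -0.1597]
stone [ 0.5777 -0.2482] [57.6 80. ] mm ang 11.0 centroid [ 0.5783 -0.2491]
stone click [[0.6022, -0.2053], [0.6148, -0.2821], [0.5589, -0.2944], [0.5446, -0.2143]] [ 0.58015159 -0.24901613]
block [[0.5856, 0.2736], [0.5915, 0.2073], [0.5348, 0.2074], [0.5279, 0.2727]] [0.55994372 0.24023286]
pad [[0.5619, -0.012], [0.5618, 0.0314], [0.5621, -0.0576], [0.605, -0.014], [0.5168, -0.0097]]
```

View pics/c1.png

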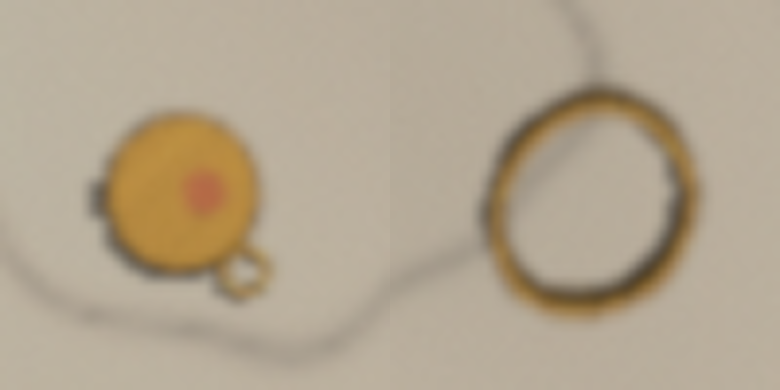

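Locket and bangle fits agree with the sizes given, and the stone is turned about +10°. The locket's loop points at −127° with a small hinge near +90°, so I'll grip it with yaw about 66°.

Emit:
jog_arm(
  series=[1,0.9,0.05,0.2,0,1,0.9,0.05,0.2,0,1,0.9,0.05,0.2,0,1,0.85,0.05,0.2,0,1,0,0,0.8,-1,1,0,0,0.8,-1,1,0,0,0.8,-1,1,0,0,0.8,-1,1,0,0,0.8,-1,1,0,0,0.8,-1],
)

```text
t: 4.82
tool_pos: [0.6905, -0.1286, 0.2103]
ee_rot: [2.986, 0.974, -0.002]
ft_force: [-0.2, -1.1, -0.1]
finger_gap: 1.0
finger_force: 0.0
```

Emit:
jog_arm(
  series=[0.5,0,0,0.8,-1,0.5,0,0,0.8,-1,0.5,0,0,0.8,-1,0.5,0,0,0.8,-1,0.5,0,0,0.8,-1,0.5,0,0,0,0,0.5,0,0,0,0],
)

```text
t: 5.7
tool_pos: [0.6914, -0.1276, 0.1117]
ee_rot: [2.637, 1.707, 0.0]
ft_force: [-0.6, 0.2, 0.1]
finger_gap: 0.749
finger_force: 0.0
```

```bash
cat >> h.py <<'E'
def gold(c,z,th=.4,box=None,amin=60):
    f=c["frame"].astype(int); S=(f.max(2)-f.min(2))/(f.max(2)+1); m=((S>th)&(f[:,:,0]>70)&(f[:,:,0]>f[:,:,2]+40)).astype(np.uint8)
    if box: M=np.zeros_like(m);u0,v0,u1,v1=box;M[v0:v1,u0:u1]=m[v0:v1,u0:u1];m=M
    cs,_=cv2.findContours(m,cv2.RETR_EXTERNAL,cv2.CHAIN_APPROX_NONE); 
    for p in sorted(cs,key=cv2.contourArea)[::-1][:3]:
        if cv2.contourArea(p)<amin: continue
        p=p.reshape(-1,2).astype(float); P=onz(c,p,z)[:,:2]; rr=cv2.fitEllipse((P*1e4).astype(np.float32)); cc,rad=cv2.minEnclosingCircle((P*1e4).astype(np.float32))
        print("px",p.mean(0).round(),"ell",np.round(rr[0])/1e4,np.round(np.array(rr[1])/10,1),round(rr[2],1))
E
python3 - <<'E'
from h import *
s,c=snap("wrist","w2"); print(s["t"],s["tool_pos"],np.degrees(yaw(s)),s["q"].round(2)); gold(c,.012)
go(s,[.6925,-.1245,.003])
E
```

```text
5.7 [ 0.69135468 -0.12758495  0.11170065] 65.83245912228169 [ 0.32  0.71 -0.35  1.72  0.33  0.77 -0.62]
px [348. 339.] ell [ 0.7556 -0.3612] [ 29.3 530.3] 66.7
px [249. 192.] ell [ 0.6919 -0.1259] [32.3 41. ] 132.4
px [383. 288.] ell [ 0.7776 -0.292 ] [21.1 65. ] 171.1
shift x,y,z units [ 0.13 -0.01  4.35] turn units (tool z) -0.0
```

View pics/w2.png

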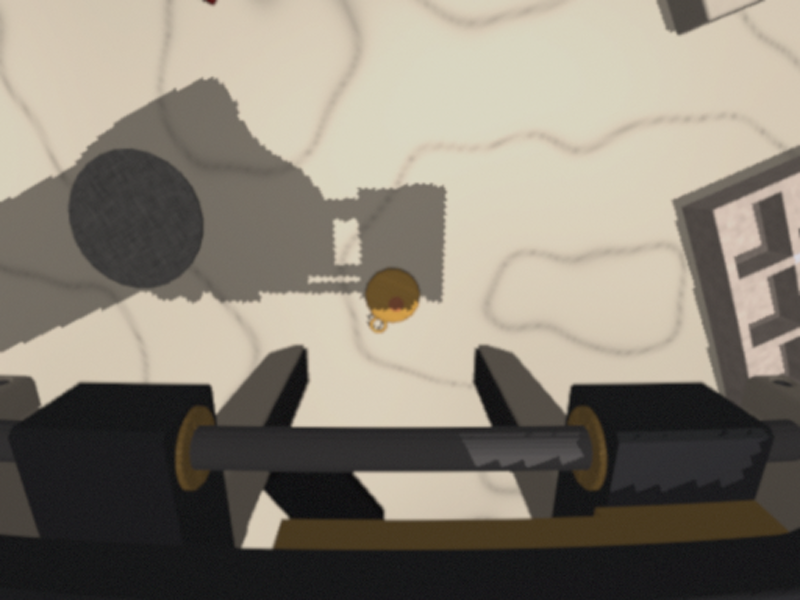

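The locket is centred at about (392,294) between the fingers, with its loop at (377,324), clear of both pads.

```bash
python3 - <<'E'
from h import *
s,c=pickle.load(open("w2.pkl","rb"))
L=onz(c,[(392/k,294/k)],.011)[0];print(L)
print("pad",onz(c,[(136/k,218/k)],.006)[0]); go(s,[*L[:2],.003])
E
```

```text
[ 0.69389994 -0.12379761  0.011     ]
pad [ 0.56352281 -0.01114607  0.006     ]
shift x,y,z units [0.18 0.03 4.35] turn units (tool z) -0.0
```

Emit:
jog_arm(
  series=[0.4,0.17,0.02,0.9,0,0.2,0,0,0.9,0,0.2,0,0,0.9,0,0.2,0,0,0.9,0,0.2,0,0,0.6,0,0.2,0,0,0.1,0,-1,0,0,0,0,-1,0,0,0,0,-1,0,0,0,0,-1,0,0,0,0],
  squeeze=12,
)

```text
t: 7.0
tool_pos: [0.6941, -0.1231, 0.0044]
ee_rot: [2.634, 1.711, 0.001]
ft_force: [-1.0, -0.5, 4.3]
finger_gap: 0.38
finger_force: 12.0
```

Emit:
jog_arm(
  series=[-1,0,0,0,0,-1,0,0,0,0],
)

```text
t: 7.25
tool_pos: [0.694, -0.1231, 0.0044]
ee_rot: [2.634, 1.711, 0.001]
ft_force: [-0.1, -0.0, 5.3]
finger_gap: 0.38
finger_force: 12.0
```

Emit:
jog_arm(
  series=[-1,0,0,-0.5,0,-1,0,0,-1,0,-1,0,0,-1,0,-1,-0.92,-0.3,-0.5,0,-1,-0.92,-0.3,0,0,-1,-0.92,-0.31,0,0,-1,-0.92,-0.31,0,0,-1,-0.92,-0.31,0,0,-1,-0.92,-0.31,0,0,-1,-0.92,-0.31,0,0],
)

```text
t: 8.5
tool_pos: [0.5778, -0.2495, 0.0785]
ee_rot: [-2.635, -1.711, 0.0]
ft_force: [-0.2, -0.4, -0.0]
finger_gap: 0.38
finger_force: 12.0
```

Emit:
jog_arm(
  series=[-1,0,0,0,0,-1,0,0,0,0],
)

```text
t: 8.75
tool_pos: [0.5796, -0.2478, 0.0788]
ee_rot: [2.634, 1.712, 0.002]
ft_force: [0.5, 0.5, 0.0]
finger_gap: 0.38
finger_force: 12.0
```

```bash
python3 - <<'E'
from h import *
s,c=snap("wrist","w3"); print(s["t"],s["tool_pos"],np.degrees(yaw(s)),s["finger_gap"]); gold(c,s["tool_pos"][2]+.008)
go(s,[.5795,-.2485,.019])
E
```

```text
8.75 [ 0.57958064 -0.24776384  0.07877145] 66.03218933142516 0.3804559491602017
px [272. 340.] ell [ 0.6266 -0.357 ] [ 20.  456.4] 66.9
px [ 48. 163.] ell [ 0.486  -0.1531] [35.2 46.6] 74.1
px [248. 241.] ell [ 0.5775 -0.2493] [33.2 42.2] 130.8
shift x,y,z units [-0.03  0.01  2.39] turn units (tool z) -0.0
```

View pics/w3.png

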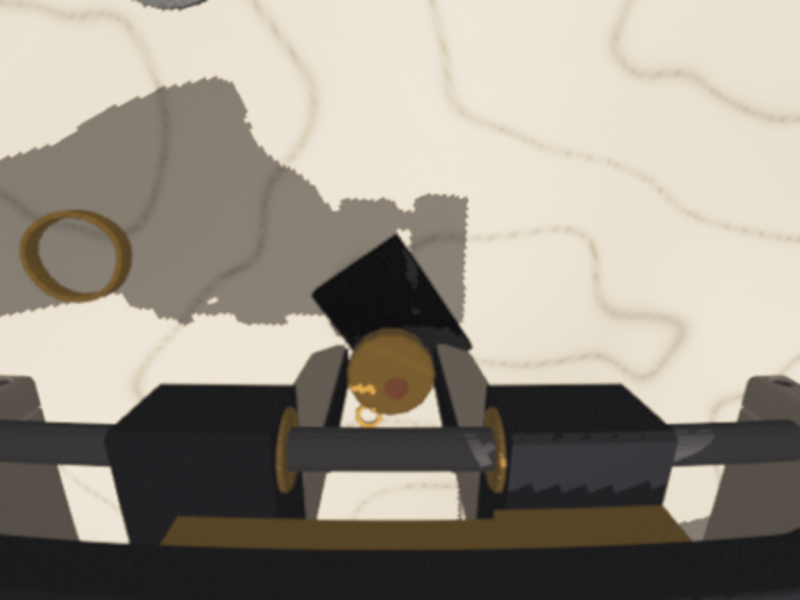

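The locket is held level at (391,371). Three stone corners are visible, at (313,293), (397,236) and (470,348).

```bash
python3 - <<'E'
from h import *
s,c=pickle.load(open("w3.pkl","rb"))
L=onz(c,[(391/k,371/k)],s["tool_pos"][2]+.0075)[0]
P=onz(c,np.array([(313,293),(397,236),(470,348)])/k,.014)[:,:2];print(L,P.round(4).tolist())
print(np.linalg.norm(P[1]-P[0]),np.linalg.norm(P[2]-P[1]),"centre",(P[0]+P[2])/2, "left dir yaw",np.degrees(np.arctan2(*(P[1]-P[2])[::-1]))-90)
d=(P[0]+P[2])/2-L[:2]; go(s,[*(s["tool_pos"][:2]+d),.019])
E
```

```text
[ 0.579697   -0.24734424  0.08627145] [[0.5455, -0.2167], [0.6015, -0.2066], [0.6143, -0.2835]]
0.05687187637296499 0.0779017175513931 centre [ 0.57987246 -0.2500646 ] left dir yaw 9.439814219115604
shift x,y,z units [-0.1   0.05  2.39] turn units (tool z) -0.0
```

Emit:
jog_arm(
  series=[-1,-0.07,0.04,0.6,0,-1,0,0,0.7,0,-1,0,0,0.7,0,-1,0,0,0.3,0,-1,0,0,0.1,0,-1,0,0,0,0,-1,0,0,0,0],
)

```text
t: 9.68
tool_pos: [0.5794, -0.2503, 0.0187]
ee_rot: [2.634, 1.711, 0.0]
ft_force: [-0.3, 0.6, -0.8]
finger_gap: 0.377
finger_force: 12.0
```

Emit:
jog_arm(
  series=[0.1,0,0,0,0,0.1,0,0,0,0,0.1,0,0,-0.3,0,0.1,0,0,-1,0,0.1,0,0,-1,0,0.5,0,0,-1,0,0.5,0,0,-1,0,0.5,0,0,0,0],
)

```text
t: 10.68
tool_pos: [0.5802, -0.2507, 0.1284]
ee_rot: [2.632, 1.709, 0.003]
ft_force: [0.2, -0.3, -0.6]
finger_gap: 0.745
finger_force: 0.0
```

```bash
python3 - <<'E'
from h import *
s,c=snap("wrist","w4"); print(s["t"],s["tool_pos"],np.degrees(yaw(s)),s["finger_gap"]); gold(c,.012);gold(c,.026)
E
```

```text
10.675 [ 0.58023797 -0.25067432  0.12835453] 65.99776164553163 0.7445025704103233
px [339. 339.] ell [ 0.7097 -0.5303] [ 32.6 748.1] 66.7
px [ 77. 153.] ell [ 0.4276 -0.1409] [51.4 66. ] 72.8
px [247. 196.] ell [ 0.5749 -0.2572] [36. 45.] 131.4
px [339. 339.] ell [ 0.7047 -0.5131] [ 31.  711.3] 66.7
px [ 77. 153.] ell [ 0.4365 -0.1429] [48.9 62.8] 72.8
px [247. 196.] ell [ 0.5766 -0.2535] [34.2 42.8] 131.4
```

View pics/w4.png

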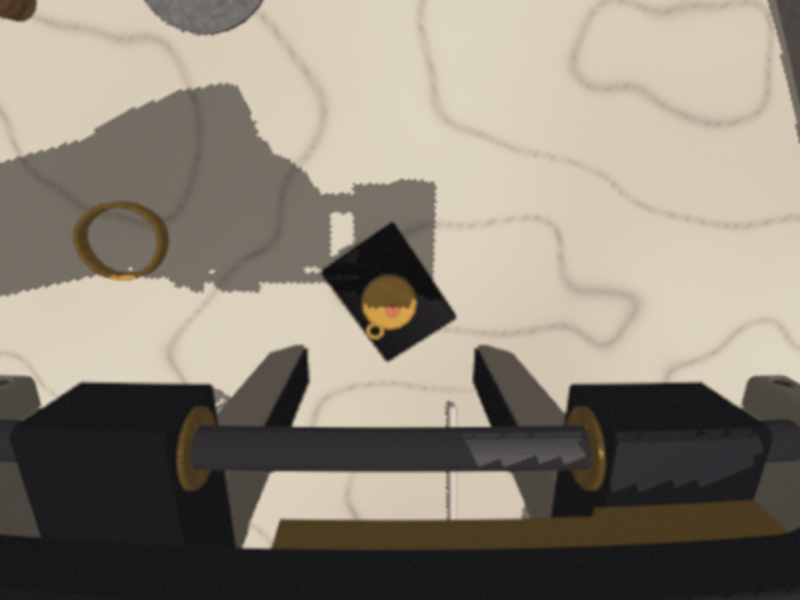

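The locket lies on the stone, its disc at (389,302). The stone's corners are at (322,272), (392,222), (456,317) and (387,361).

```bash
python3 - <<'E'
from h import *
s,c=pickle.load(open("w4.pkl","rb"))
P=onz(c,np.array([(322,272),(392,222),(456,317),(387,361)])/k,.014)[:,:2]
L=onz(c,[(389/k,302/k)],.026)[0][:2]; C=P.mean(0)
print(P.round(4).tolist(),C,L,(L-C)*1e3, [np.linalg.norm(P[i]-P[i-1]).round(4) for i in range(4)])
for a,b in((0,3),(1,2)): d=P[a]-P[b]; print(np.degrees(np.arctan2(-d[0],d[1])))
# bangle inner/outer ellipse by clicks of the outer contour
f=c["frame"]
go(s,[.427,-.1405,.12],np.radians(-15)); go(s,[.427,-.1405,.12])
E
```

```text
[[0.545, -0.2171], [0.6014, -0.2059], [0.6156, -0.2834], [0.5585, -0.294]] [ 0.58010138 -0.25010531] [ 0.57893742 -0.25153542] [-1.1639588  -1.43011847] [np.float64(0.078), np.float64(0.0576), np.float64(0.0788), np.float64(0.0581)]
9.975258035556609
10.339862420158955
shift x,y,z units [-7.06 -2.67  0.33] turn units (tool z) 13.5
shift x,y,z units [ 1.53 -7.39  0.33] turn units (tool z) -0.0
```

Emit:
jog_arm(
  series=[1,0.19,-0.92,0,0,1,0.19,-0.92,0,0,1,0.19,-0.92,0,0,1,0.19,-0.92,0,0,1,0.19,-0.92,0,0,1,0.19,-0.92,0,0,1,0.19,-0.92,0,0,1,0.19,-0.92,0,0,1,0,0,0,1,1,0,0,0,1],
)

```text
t: 11.98
tool_pos: [0.4258, -0.1405, 0.1255]
ee_rot: [-2.8, -1.422, 0.002]
ft_force: [-0.4, 0.4, -0.2]
finger_gap: 0.999
finger_force: 0.0
```

Emit:
jog_arm(
  series=[1,0,0,0,1,1,0,0,0,1,1,0,0,0,1,1,0,0,0,1,1,0,0,0,1,1,0,0,0,1,1,0,0,0,1,1,0,0,0,1,1,0,0,0,1,1,0,0,0,1],
)

```text
t: 13.22
tool_pos: [0.4259, -0.1407, 0.1254]
ee_rot: [3.137, -0.169, -0.002]
ft_force: [0.1, -0.1, -0.3]
finger_gap: 1.003
finger_force: 0.0
```

Emit:
jog_arm(
  series=[1,0,0,0,1,1,0,0,0,0.5,1,0,0,0,0,1,0,0,0,0],
)

```text
t: 13.72
tool_pos: [0.4264, -0.1407, 0.1259]
ee_rot: [3.115, -0.407, -0.001]
ft_force: [0.4, 0.2, -0.2]
finger_gap: 0.998
finger_force: 0.0
```

```bash
python3 - <<'E'
from h import *
s,c=snap("wrist","w5"); print(s["t"],s["tool_pos"],np.degrees(yaw(s)),s["finger_gap"],s["q"].round(2)); gold(c,.012,.35)
go(s,[.427,-.1405,.004])
E
```

```text
13.725 [ 0.42640277 -0.14071616  0.12594421] -14.900432397914665 0.9977624972250027 [ 0.17  0.43  0.03  2.3  -0.03  0.41 -1.61]
px [250. 187.] ell [ 0.4265 -0.1406] [52.2 62.8] 70.3
px [332.  10.] ell [ 0.5723 -0.2578] [19.8 45. ] 157.1
px [ 82. 288.] ell [0.3579 0.0867] [33.4 72.4] 51.3
shift x,y,z units [ 0.02 -0.01  4.88] turn units (tool z) -0.0
```

View pics/w5.png

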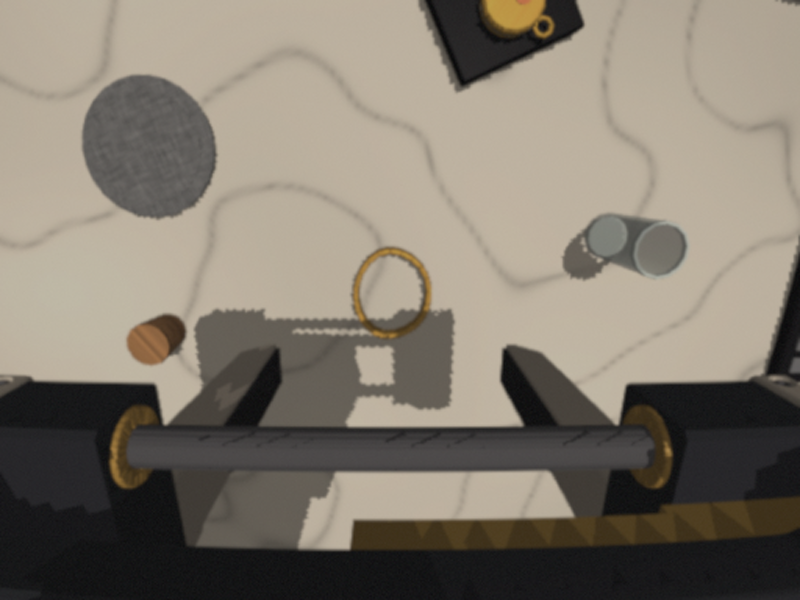

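The bangle is centred at (392,292) with its long axis nearly along tool x. The vial's foot is at (607,237), the cork's top at (149,343) and the pad at (149,146).

```bash
python3 - <<'E'
from h import *
s,c=pickle.load(open("w5.pkl","rb"))
for n,p,z in(("vialfoot",(607,236),.002),("vialtop",(660,248.5),.065),("corktop",(149,343),.032),("pad",(149,146),.006)): print(n,onz(c,[(p[0]/k,p[1]/k)],z)[0].round(4))
E
```

```text
vialfoot [ 0.4258 -0.2947  0.002 ]
vialtop [ 0.4271 -0.2938  0.065 ]
corktop [0.4405 0.0228 0.032 ]
pad [ 0.5619 -0.0133  0.006 ]
```

Emit:
jog_arm(
  series=[1,0.02,0,0.9,0.6,1,0,0,0.9,0,1,0,0,0.9,0,1,0,0,0.9,0,1,0,0,0.8,0,1,0,0,0.43,0,-1,0,0,0,0,-1,0,0,0,0,-1,0,0,0,0,-1,0,0,0,0],
  squeeze=10,
)

```text
t: 15.02
tool_pos: [0.4292, -0.1416, 0.0085]
ee_rot: [-3.1, 0.507, 0.007]
ft_force: [0.3, -0.0, -0.5]
finger_gap: 0.62
finger_force: 0.0
```

Emit:
jog_arm(
  series=[-1,0,0,0,0,-1,0,0,0,0],
)

```text
t: 15.28
tool_pos: [0.4292, -0.1416, 0.0084]
ee_rot: [-3.1, 0.507, 0.007]
ft_force: [-0.5, -0.7, 7.1]
finger_gap: 0.571
finger_force: 10.0
```

Emit:
jog_arm(
  series=[-1,0,0,-0.4,0,-1,0,0,-0.9,0,-1,0,0,-0.9,0,-1,0.43,-0.83,-0.7,0,-1,0.43,-0.83,0,0,-1,0.43,-0.83,0,0,-1,0.43,-0.83,0,0,-1,0.43,-0.83,0,0,-1,0.43,-0.82,0,0,-1,0.42,-0.81,0,0],
)

```text
t: 16.52
tool_pos: [0.5474, -0.0277, 0.0803]
ee_rot: [-3.1, 0.507, 0.008]
ft_force: [-1.2, -0.1, -0.4]
finger_gap: 0.572
finger_force: 10.0
```

Emit:
jog_arm(
  series=[-1,0.4,-0.8,0,0,-1,0,0,0,0,-1,0,0,0,0],
)

```text
t: 16.9
tool_pos: [0.5616, -0.0133, 0.08]
ee_rot: [-3.1, 0.508, 0.009]
ft_force: [0.3, 0.1, 0.6]
finger_gap: 0.57
finger_force: 10.0
```

```bash
python3 - <<'E'
from h import *
s,c=snap("wrist","w6"); print(s["t"],s["tool_pos"],np.degrees(yaw(s)),s["finger_gap"]); gold(c,s["tool_pos"][2]+.0036,.35)
go(s,[.562,-.0125,.0146])
E
```

```text
16.9 [ 0.56164416 -0.01334094  0.07995894] -18.603786693052893 0.5701969910395364
px [250. 234.] ell [ 0.5612 -0.0123] [53.3 60.7] 72.4
px [ 69. 124.] ell [0.6672 0.0721] [42.7 54.2] 6.1
px [400. 335.] ell [ 0.4436 -0.0963] [23.2 98.1] 160.4
shift x,y,z units [ 0.   -0.04  2.61] turn units (tool z) -0.0
```

View pics/w6.png

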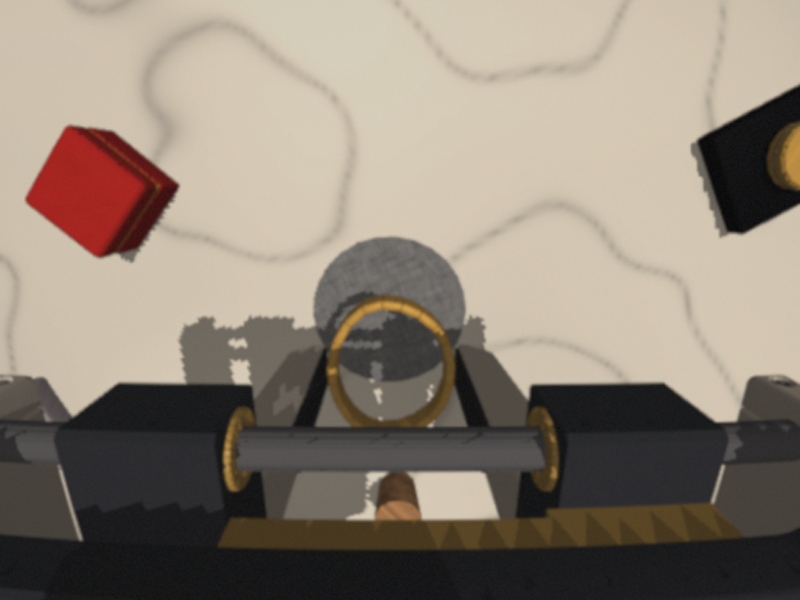

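The bangle is held level at (391,362), above the pad centred at (390,309). I'll lower and release it.

Emit:
jog_arm(
  series=[-1,0.02,-0.03,0.7,0,-1,0,0,0.7,0,-1,0,0,0.7,0,-1,0,0,0.35,0,-1,0,0,0.13,0,-1,0,0,0,0,-1,0,0,0,0,0.5,0,0,0,0,0.5,0,0,0,0,0.5,0,0,-0.3,0],
)

```text
t: 18.2
tool_pos: [0.5625, -0.0122, 0.0232]
ee_rot: [-3.1, 0.507, 0.009]
ft_force: [-0.7, -0.6, 1.0]
finger_gap: 0.743
finger_force: 0.0
```

Emit:
jog_arm(
  series=[0.5,0,0,-0.9,0,0.5,0,0,-0.9,0,0.5,0,0,-0.9,0,0.5,0,0,-0.9,0,0.5,0,0,0,0],
)

```text
t: 18.82
tool_pos: [0.5642, -0.0124, 0.115]
ee_rot: [-3.099, 0.507, 0.003]
ft_force: [0.2, 0.6, -0.3]
finger_gap: 0.75
finger_force: 0.0
```

```bash
python3 - <<'E'
from h import *
s,c=snap("wrist","w7"); print(s["t"],s["tool_pos"],np.degrees(yaw(s)),s["finger_gap"]); gold(c,.018,.35)
f=c["frame"].astype(int); V=f.max(2);S=(V-f.min(2))/(V+1)
go(s,[.4405,.023,.12],0);go(s,[.4405,.023,.12])
E
```

```text
18.825 [ 0.56419139 -0.0123905   0.11499801] -18.596349916074868 0.7498753587727546
px [ 90. 121.] ell [0.6803 0.1141] [59.2 72.3] 2.1
px [250. 195.] ell [ 0.5609 -0.0105] [52.6 63.1] 69.7
px [425. 333.] ell [ 0.3207 -0.1628] [ 36.8 161.4] 160.5
shift x,y,z units [-4.95 -1.42 -0.2 ] turn units (tool z) -3.1
shift x,y,z units [-5.14  0.24 -0.2 ] turn units (tool z) -0.0
```

View pics/w7.png

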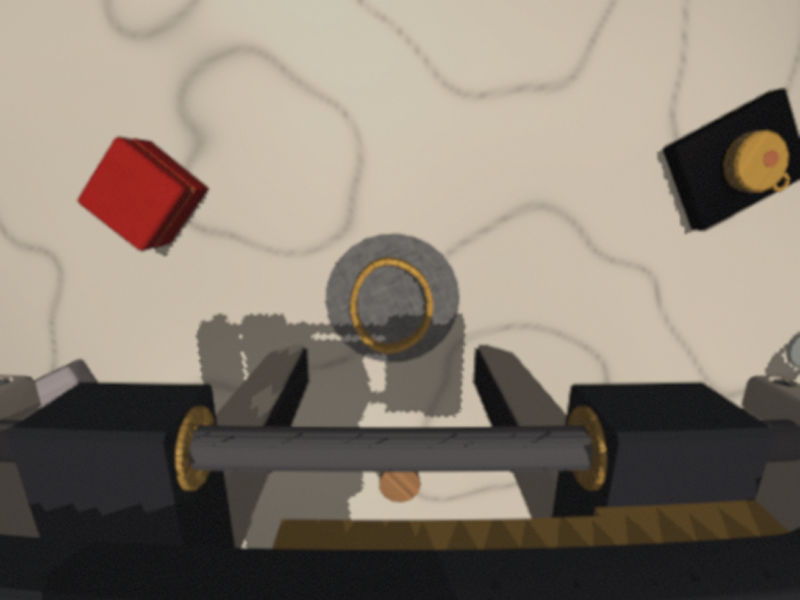

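The bangle lies on the pad: pad centre (393,297.5), bangle (391.5,305.5). I'll check the offset with parallax taken out.

```bash
python3 - <<'E'
from h import *
s,c=pickle.load(open("w7.pkl","rb"))
a=np.linspace(0,2*np.pi,24); 
C=onz(c,np.array([(326,298),(460,298),(393,234),(393,361)])/k,.006)[:,:2];B=onz(c,np.array([(350,305),(433,305),(392,257),(392,354)])/k,.018)[:,:2]
pc=[(C[0]+C[1])/2,(C[2]+C[3])/2]; print(pc,[(B[0]+B[1])/2,(B[2]+B[3])/2])
E
```

```text
[array([ 0.56235888, -0.01276174]), array([ 0.5609524 , -0.01229459])] [array([ 0.56137102, -0.01135141]), array([ 0.5599589 , -0.01122078])]
```

Emit:
jog_arm(
  series=[0.5,-0.86,0.04,0,0,0.5,-0.86,0.04,0,0,0.5,-0.86,0.04,0,0,0.5,-0.86,0.04,0,0,0.5,-0.86,0.04,0,0,0.5,-0.84,0.04,0,0,0.5,0,0,0,0,0.5,0,0,0,0],
)

```text
t: 19.88
tool_pos: [0.4404, 0.0229, 0.1136]
ee_rot: [-3.1, 0.507, 0.007]
ft_force: [0.5, 0.3, 0.0]
finger_gap: 0.751
finger_force: 0.0
```

```bash
python3 - <<'E'
from h import *
s,c=snap("wrist","w8"); print(s["t"],s["tool_pos"],np.degrees(yaw(s)),s["finger_gap"],s["q"].round(2)); gold(c,.032,.35)
f=c["frame"].astype(int)
m=((f[:,:,0]-f[:,:,2])>40).astype(np.uint8); m[:,:170]=0;m[:,330:]=0;m[250:]=0;m[:120]=0
p=cv2.findNonZero(m); print(cv2.boundingRect(p), onz(c,[p.reshape(-1,2).mean(0)],.024)[0])
E
```

```text
19.875 [0.44040967 0.0228502  0.11357012] -18.58593480627531 0.7507834827715056 [-0.18  0.45 -0.    2.33 -0.    0.37 -2.07]
px [243.  57.] ell [ 0.5576 -0.0098] [50.  60.2] 71.0
px [464. 330.] ell [ 0.2002 -0.1656] [29.1 82.1] 148.2
px [250. 196.] ell [0.4414 0.0238] [26.8 29.2] 32.8
(235, 181, 31, 30) [0.43920022 0.02438309 0.024     ]
```

Emit:
jog_arm(
  series=[0.5,0.02,-0.02,0.9,0,0.3,0,0,0.9,0,0.2,0,0,0.9,0,0.2,0,0,0.9,0,0.2,0,0,0.6,0,-1,0,0,0,0,-1,0,0,0,0,-1,0,0,0,0,-1,0,0,0,0],
  squeeze=10,
)

```text
t: 21.05
tool_pos: [0.4415, 0.0234, 0.0121]
ee_rot: [3.1, -0.507, -0.012]
ft_force: [-0.6, -0.2, 0.9]
finger_gap: 0.305
finger_force: 10.0
```

Emit:
jog_arm(
  series=[-1,0,0,0,0,-1,0,0,-0.6,0,-1,0,0,-1,-1,-1,0,0,-1,-1,-1,0,0,-1,-1,-1,0,0,0,-0.9,-1,0,0,0,0,-1,0,0,0,0],
)

```text
t: 22.05
tool_pos: [0.4418, 0.0232, 0.1014]
ee_rot: [-3.137, -0.129, 0.014]
ft_force: [0.6, 0.3, -0.2]
finger_gap: 0.309
finger_force: 10.0
```

```bash
python3 - <<'E'
from h import *
from plant import r
s=r.sense(); print(s["t"],s["tool_pos"],np.degrees(yaw(s)),s["finger_gap"],s["q"].round(2))
B=np.array([.559,.242]); a=np.radians(5.5); T=B+.0685*np.array([np.cos(a),np.sin(a)]); print(T); go(s,[*T,.1])
E
```

```text
22.05 [0.44176446 0.02321734 0.10140231] 4.699759694213858 0.30899144714290716 [ 0.04  0.49 -0.3   2.32  0.36  0.39 -2.05]
[0.62718464 0.24856543]
shift x,y,z units [ 8.13 -8.38  0.06] turn units (tool z) -0.0
```

Emit:
jog_arm(
  series=[-1,0.2,-0.94,0,0,-1,0.2,-0.93,0,0,-1,0.2,-0.93,0,0,-1,0.2,-0.93,0,0,-1,0.2,-0.93,0,0,-1,0.2,-0.93,0,0,-1,0.2,-0.93,0,0,-1,0.2,-0.93,0,0,-1,0.2,-0.93,0,0,-1,0,0,0,0],
)

```text
t: 23.3
tool_pos: [0.4689, 0.2376, 0.1011]
ee_rot: [-3.137, -0.134, 0.014]
ft_force: [-0.1, -0.0, -0.8]
finger_gap: 0.309
finger_force: 10.0
```

```bash
python3 - <<'E'
from h import *
s,c=snap("wrist","w9"); print(s["t"],s["tool_pos"],np.degrees(yaw(s)),s["finger_gap"],s["q"].round(2))
E
```

```text
23.3 [0.46893521 0.23759459 0.101102  ] 4.909866198964479 0.3092994439186889 [-0.38  0.55 -0.28  2.14  0.29  0.49 -2.36]
```

View pics/w9.png

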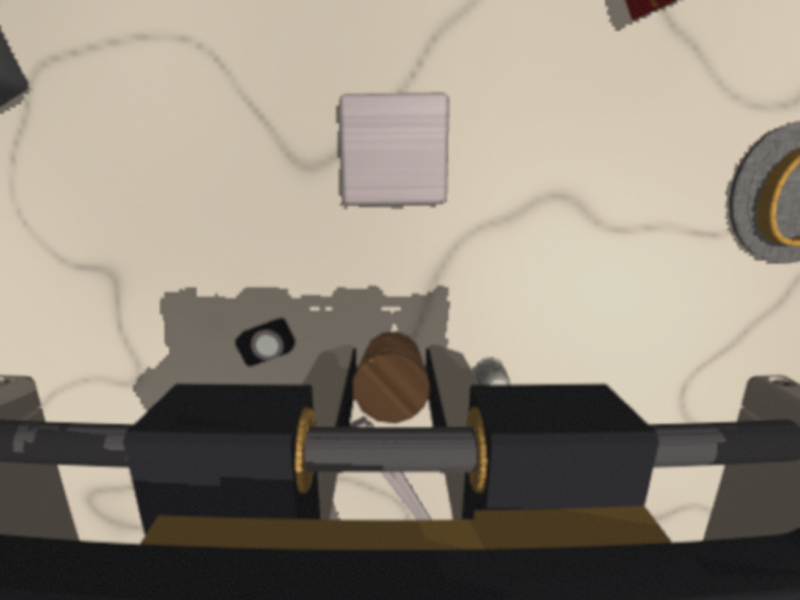

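The block's top corners are at (342,94), (448,94), (446,202) and (342,205), and its edges run parallel to the tool axes. The cork is held with its top at (391,382), and the thimble is near (490,372).

```bash
python3 - <<'E'
from h import *
s,c=pickle.load(open("w9.pkl","rb"))
P=onz(c,np.array([(342,94),(448,94),(446,203),(342,205)])/k,.018)[:,:2]; B=P.mean(0)
print(P.round(4).tolist(),B,[np.linalg.norm(P[i]-P[i-1]).round(4) for i in range(4)])
for i,j in((0,1),(3,2)): d=P[j]-P[i];print(np.degrees(np.arctan2(d[0],-d[1])))
for i,j in((3,0),(2,1)): d=P[j]-P[i];print(np.degrees(np.arctan2(d[1],d[0])))
K=onz(c,[(391/k,382/k)],s["tool_pos"][2]+.020)[0]; print("cork",K)
a=np.radians(5); T=B+.0685*np.array([np.cos(a),np.sin(a)]); print(T); go(s,[*T,.013])
print("thimble?",onz(c,[(490/k,372/k)],.022)[0])
E
```

```text
[[0.5862, 0.275], [0.5911, 0.2178], [0.5331, 0.2121], [0.5269, 0.2714]] [0.55932993 0.24406236] [np.float64(0.0594), np.float64(0.0574), np.float64(0.0582), np.float64(0.0596)]
4.940824480194662
6.03440103120324
3.432656519328234
5.580349925873111
cork [0.47008503 0.23816144 0.121102  ]
[0.62756926 0.25003253]
shift x,y,z units [6.36 0.05 3.52] turn units (tool z) -0.0
thimble? [0.43224792 0.17222064 0.022     ]
```

Emit:
jog_arm(
  series=[-1,0.9,0,0,0,-1,0.9,0,0,0,-1,0.9,0,0,0,-1,0.9,0,0,0,-1,0.9,0.02,0,0,-1,0.9,0.02,0,0,-1,0.92,0.02,0.1,0,-1,0,0,0.8,0,-1,0,0,0.8,0,-1,0,0,0.8,0],
)

```text
t: 24.6
tool_pos: [0.6247, 0.2471, 0.0358]
ee_rot: [-3.138, -0.133, 0.017]
ft_force: [0.3, 0.3, -0.0]
finger_gap: 0.308
finger_force: 10.0
```

Emit:
jog_arm(
  series=[-1,0,0,0.7,0,-1,0,0,0.2,0,-1,0,0,0,0,-1,0,0,0,0],
)

```text
t: 25.1
tool_pos: [0.6265, 0.2479, 0.0159]
ee_rot: [-3.137, -0.132, 0.012]
ft_force: [-0.7, -0.4, 0.2]
finger_gap: 0.308
finger_force: 10.0
```

```bash
python3 - <<'E'
from h import *
from plant import r
s=r.sense(); print(s["t"],s["tool_pos"],s["ee_rot"],s["ft_force"],s["finger_gap"]); go(s,[.6272,.2500,.0125])
E
```

```text
25.1 [0.62651191 0.24789519 0.01592517] [-3.13691078 -0.13197168  0.01182179] [-0.67890936 -0.39230075  0.17045961] 0.30795605998430126
shift x,y,z units [ 0.03 -0.08  0.14] turn units (tool z) -0.0
```

Emit:
jog_arm(
  series=[-1,0.02,-0.05,0.12,0,-1,0,0,0,0,-1,0,0,0,0,0,0,0,0,0,0.2,0,0,0,0,0.2,0,0,-0.5,0,0.2,0,0,-1,0,0.3,0,0,-1,0,0.5,0,0,-1,0,0.5,0,0,-0.5,0],
)

```text
t: 26.35
tool_pos: [0.628, 0.2491, 0.1144]
ee_rot: [-3.136, -0.132, 0.01]
ft_force: [0.0, -0.0, -0.5]
finger_gap: 0.748
finger_force: 0.0
```

Emit:
jog_arm(
  series=[0.5,-1,0,0,0,0.5,-1,0,0,0,0.5,-1,0,0,0,0.5,-1,0,0,0,0.5,-0.5,0,0,0,0.5,0,0,0,0],
)

```text
t: 27.1
tool_pos: [0.515, 0.2395, 0.1134]
ee_rot: [-3.137, -0.133, 0.013]
ft_force: [0.1, 0.2, -0.5]
finger_gap: 0.751
finger_force: 0.0
```

```bash
python3 - <<'E'
from h import *
s,c=snap("wrist","w10"); print(s["t"],s["tool_pos"],np.degrees(yaw(s)),s["finger_gap"],s["q"].round(2))
E
```

```text
27.1 [0.51499951 0.23945901 0.11341156] 4.852304413581448 0.7513642469734055 [-0.33  0.57 -0.3   2.04  0.28  0.58 -2.31]
```

View pics/w10.png

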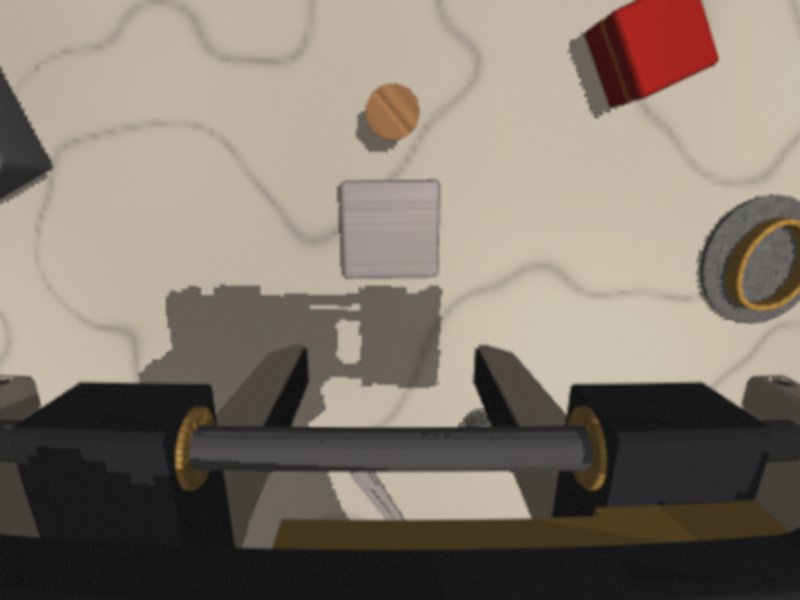

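The cork stands at (392,111), lined up with the block's middle (391). Next is the vial.

Emit:
jog_arm(
  series=[0.5,-0.25,1,0,0,0.5,-0.25,1,0,0,0.5,-0.25,1,0,0,0.5,-0.25,1,0,0,0.5,-0.25,1,0,0,0.5,-0.25,1,0,0,0.5,-0.25,1,0,0,0.5,-0.25,1,0,0,0.5,-0.25,1,0,0,0.5,-0.25,1,0,0],
)

```text
t: 28.4
tool_pos: [0.4751, -0.0161, 0.1132]
ee_rot: [-3.137, -0.131, 0.012]
ft_force: [0.5, 0.1, 0.1]
finger_gap: 0.748
finger_force: 0.0
```

Emit:
jog_arm(
  series=[0.5,-0.25,1,0,0,0.5,-0.25,1,0,0,0.5,-0.25,1,0,0,0.5,-0.25,1,0,0,0.5,-0.25,1,0,0,0.5,-0.25,1,0,0,0.5,-0.25,1,0,0,0.5,-0.25,1,0,0,0.5,-0.25,1,0,0,0.5,-0.25,1,0,0],
)

```text
t: 29.65
tool_pos: [0.4334, -0.2712, 0.1133]
ee_rot: [-3.138, -0.131, 0.012]
ft_force: [0.8, 0.8, -0.4]
finger_gap: 0.747
finger_force: 0.0
```

Emit:
jog_arm(
  series=[0.5,-0.3,1,0,0,0.5,0,0,0,0,0.5,0,0,0,0],
)

```text
t: 30.02
tool_pos: [0.4278, -0.2947, 0.1133]
ee_rot: [-3.137, -0.132, 0.013]
ft_force: [-0.4, 0.4, 0.4]
finger_gap: 0.75
finger_force: 0.0
```

```bash
python3 - <<'E'
from h import *
s,c=pickle.load(open("w10.pkl","rb"))
K=onz(c,[(392/k,111/k)],.032)[0][:2]; P=onz(c,np.array([(342,181),(439,180),(439,277),(344,278)])/k,.018)[:,:2];B=P.mean(0)
d=K-B;a=np.radians(5);print("cork rel block mm",(d[0]*np.cos(a)+d[1]*np.sin(a))*1e3,(-d[0]*np.sin(a)+d[1]*np.cos(a))*1e3,B)
s,c=snap("wrist","w11"); print(s["t"],s["tool_pos"],np.degrees(yaw(s)),s["q"].round(2)); go(s,[.4263,-.2942,.012])
E
```

```text
cork rel block mm 66.29034291254618 -0.6740068057054698 [0.55951302 0.24378656]
30.025 [ 0.42779165 -0.29465876  0.11326799] 4.80364452791544 [ 0.76  0.54 -0.37  2.14  0.38  0.54 -1.38]
shift x,y,z units [-0.06 -0.02  4.05] turn units (tool z) -0.0
```

View pics/w11.png

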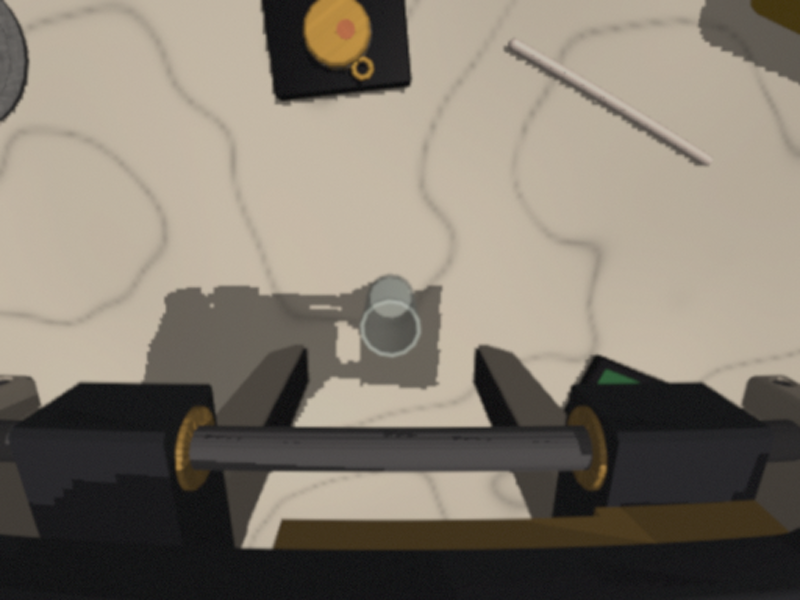

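The vial is centred between the fingers, its rim at (391,327) and foot at (391,294). I'll grasp it now.

Emit:
jog_arm(
  series=[0.5,-0.04,0,0.8,0,0.5,0,0,0.8,0,0.5,0,0,0.8,0,0.5,0,0,0.8,0,0.5,0,0,0.8,0,-1,0,0,0,0,-1,0,0,0,0,-1,0,0,0,0,-1,0,0,0,0,-1,0,0,0,0],
  squeeze=8,
)

```text
t: 31.32
tool_pos: [0.4256, -0.2951, 0.0138]
ee_rot: [-3.138, -0.132, 0.012]
ft_force: [-1.0, -0.0, 3.2]
finger_gap: 0.353
finger_force: 8.0
```

```bash
python3 - <<'E'
from h import *
from plant import r
s=r.sense(); c=pickle.load(open("w11.pkl","rb"))[1]
print(s["tool_pos"],s["finger_gap"]*93,s["finger_force"])
print("vial",onz(c,[(391/k,327/k)],.065)[0],onz(c,[(391/k,294/k)],.002)[0])
go(s,[.5574,-.122,.1])
E
```

```text
[ 0.42561618 -0.29506481  0.01380459] 32.802423841321115 7.999421058339067
vial [ 0.42676492 -0.29422149  0.065     ] [ 0.42791346 -0.29407721  0.002     ]
shift x,y,z units [ 5.83 -6.46 -3.45] turn units (tool z) -0.0
```

Emit:
jog_arm(
  series=[-1,0,0,-0.5,0,-1,0,0,-0.8,0,-1,0,0,-0.7,0,-1,0.82,-0.92,0,0,-1,0.82,-0.92,0,0,-1,0.82,-0.92,0,0,-1,0.82,-0.92,0,0,-1,0.82,-0.92,0,0,-1,0.82,-0.92,0,0,-1,0.83,-0.93,0,0],
)

```text
t: 32.58
tool_pos: [0.5561, -0.1214, 0.0633]
ee_rot: [-3.137, -0.132, 0.013]
ft_force: [0.5, -0.2, 0.1]
finger_gap: 0.356
finger_force: 8.0
```

Emit:
jog_arm(
  series=[-1,0,0,0.7,0,-1,0,0,0.7,0,-1,0,0,0.4,0,-1,0,0,0,0,-1,0,0,0,0],
)

```text
t: 33.2
tool_pos: [0.555, -0.1225, 0.0176]
ee_rot: [-3.137, -0.131, 0.014]
ft_force: [-0.1, -1.0, -0.6]
finger_gap: 0.356
finger_force: 8.0
```

```bash
python3 - <<'E'
from h import *
from plant import r
s=r.sense(); print(s["t"],s["tool_pos"],s["ft_force"],s["finger_gap"]); go(s,[.5562,-.1225,.0138])
E
```

```text
33.2 [ 0.55504742 -0.12248899  0.01756144] [-0.06650605 -1.03847725 -0.64545491] 0.3559511524049793
shift x,y,z units [0.05 0.   0.15] turn units (tool z) -0.0
```

Emit:
jog_arm(
  series=[-1,0.05,0,0.13,0,-1,0,0,0,0,-1,0,0,0,0,0,0,0,0,0,0.1,0,0,0,0,0.2,0,0,-0.3,0,0.2,0,0,-0.9,0,0.2,0,0,-1,0,0.2,0,0,-1,0,0.3,0,0,-1,0],
)

```text
t: 34.45
tool_pos: [0.5572, -0.1221, 0.1206]
ee_rot: [-3.137, -0.132, 0.013]
ft_force: [0.7, 0.7, -0.7]
finger_gap: 0.64
finger_force: 0.0
```

Emit:
jog_arm(
  series=[0.3,-0.36,-1,0,0,0.3,-0.36,-1,0,0,0.3,-0.36,-1,0,0,0.3,-0.36,-1,0,0,0.3,-0.36,-1,0,0,0.3,-0.36,-1,0,0,0.3,-0.36,-1,0,0,0.3,-0.36,-1,0,0,0.3,-0.36,-1,0,0,0.3,-0.36,-1,0,0],
)

```text
t: 35.7
tool_pos: [0.4463, 0.1202, 0.121]
ee_rot: [-3.137, -0.132, 0.012]
ft_force: [-0.2, 1.0, -0.4]
finger_gap: 0.652
finger_force: 0.0
```

Emit:
jog_arm(
  series=[0.5,-0.36,-1,0,0,0.5,-0.36,-1,0,0,0.5,0,0,0,0,0.5,0,0,0,0],
)

```text
t: 36.2
tool_pos: [0.4247, 0.1672, 0.1209]
ee_rot: [-3.138, -0.132, 0.013]
ft_force: [0.6, -0.1, 0.4]
finger_gap: 0.752
finger_force: 0.0
```

```bash
python3 - <<'E'
from h import *
s,c=snap("wrist","w12"); print(s["t"],s["tool_pos"],np.degrees(yaw(s)),s["q"].round(2))
q=proj(c,[[.4235,.1665,.0],[.4235,.1665,.026]]); print(q)
f=c["frame"].astype(int); S=(f.max(2)-f.min(2))/(f.max(2)+1)
u,v=q.mean(0).astype(int)
for y in range(v-26,v+26,3): print(y,' '.join(f"{int(100*S[y,x]):2d}/{f[y,x].max():3d}" for x in range(u-24,u+25,4)))
E
```

```text
36.2 [0.42470097 0.16719065 0.12092038] 4.809574441704555 [-0.28  0.46 -0.3   2.27  0.29  0.45 -2.3 ]
[[251.22831904 187.08829914]
 [251.31806988 193.81541012]]
164 15/197 15/198 15/198 15/199 15/199 15/199 14/200 15/201 15/202 15/201 15/202 15/203 15/202
167 15/197 15/198 15/198 15/198 15/200 15/199 15/201 15/201 15/201 15/201 15/202 15/203 15/202
170 15/196 15/198 15/198 14/198 15/200 15/200 15/199 16/201 15/201 15/201 14/201 14/201 15/202
173 15/197 16/198 15/199 15/199 15/199 15/200 15/199 15/200 15/201 15/201 14/201 15/202 15/202
176 15/196 15/197 15/198 15/198 15/199 15/199 14/193 15/199 15/201 15/201 15/201 14/201 15/201
179 15/197 15/197 15/198 15/198 15/193 11/144  9/113 13/163 15/199 15/202 14/201 15/201 15/202
182 15/196 15/169 15/166 14/167 12/122  8/ 70  7/ 80  8/ 81 14/168 15/201 15/197 15/179 14/168
185 15/186 15/105 14/105 15/105  8/ 60  8/ 74  9/ 82  8/ 69 11/102 15/168 15/137 14/108 13/107
188 15/121 14/105 15/105 13/103  7/ 66  9/ 85  8/ 93  8/ 84  9/ 65 14/106 14/106 15/107 14/107
191 13/104 14/105 14/104 15/104  7/ 75  8/ 97  8/ 98  8/ 95 10/ 69 14/106 14/106 13/107 14/107
194 14/153 14/104 15/105 15/105  7/ 77  7/ 94  8/ 96  8/ 94 11/ 78 13/105 14/106 14/107 14/106
197 14/123 14/104 14/104 15/105 13/ 88  8/ 93  8/ 93  8/ 89 14/ 97 14/105 14/105 14/106 14/108
200 14/104 13/104 14/104 15/104 15/104 10/ 85  9/ 85 12/ 88 14/105 14/106 13/106 13/105 14/106
203 14/114 14/105 14/104 14/105 14/105 13/105 14/104 14/105 14/106 14/106 14/106 14/106 14/106
206 15/185 13/103 14/104 14/104 14/105 14/106 14/105 14/105 14/107 15/105 14/106 13/106 14/106
209 15/186 13/103 13/104 15/104 14/103 14/106 13/106 14/105 14/106 14/106 14/107 13/105 13/105
212 15/185 13/104 14/105 15/105 15/105 16/105 14/106 14/105 14/106 14/106 15/105 14/106 14/106
215 15/194 14/109 14/104 14/105 14/105 15/105 14/106 14/105 14/105 15/105 14/105 14/105 14/106
```

```bash
python3 - <<'E'
from h import *
from scipy.optimize import minimize
s,c=pickle.load(open("w12.pkl","rb"))
f=cv2.GaussianBlur(c["frame"],(3,3),0).astype(float); S=(f.max(2)-f.min(2))/(f.max(2)+1)
m=np.zeros(S.shape,np.uint8); m[172:210,230:275]=(S[172:210,230:275]<.115)
n,l,st,ce=cv2.connectedComponentsWithStats(m); i=1+st[1:,4].argmax(); m=(l==i); print(st[i],ce[i])
a=np.linspace(0,6.283,40)
def mod(p):
    pts=np.vstack([np.c_[p[0]+r*np.cos(a),p[1]+r*np.sin(a),0*a+z] for r,z in((.011,0),(.0092,.020),(.006,.025))])
    h=cv2.convexHull(proj(c,pts).astype(np.float32)); M=cv2.moments(h); return np.array([M["m10"]/M["m00"],M["m01"]/M["m00"]]),M["m00"]
r_=minimize(lambda p:((mod(p)[0]-ce[i])**2).sum(),[.4235,.1665],method="Nelder-Mead",options=dict(xatol=1e-5)); print(r_.x,mod(r_.x)[1])
go(s,[*r_.x,.004])
E
```

```text
[241 179  20  23 338] [250.50591716 189.9408284 ]
[0.42220322 0.16718869] 376.7338077656459
shift x,y,z units [-0.1  -0.01  4.68] turn units (tool z) -0.0
```

Emit:
jog_arm(
  series=[0.5,-0.09,0,0.8,0,0.4,0,0,0.8,0,0.2,0,0,0.8,0,0.1,0,0,0.8,0,0,0,0,0.8,0,-0.2,0,0,0.6,0,-0.2,0,0,0,0,-1,0,0,0,0,-1,0,0,0,0,-1,0,0,0,0],
  squeeze=8,
)

```text
t: 37.5
tool_pos: [0.4216, 0.1676, 0.0062]
ee_rot: [-3.137, -0.131, 0.012]
ft_force: [0.7, -1.0, 2.4]
finger_gap: 0.213
finger_force: 8.1
```

Emit:
jog_arm(
  series=[-1,0,0,0,0,-1,0,0,0,0],
)

```text
t: 37.75
tool_pos: [0.4216, 0.1676, 0.0062]
ee_rot: [-3.137, -0.132, 0.012]
ft_force: [0.6, -0.9, 7.0]
finger_gap: 0.212
finger_force: 8.3
```

Emit:
jog_arm(
  series=[-1,0,0,-0.5,0,-1,0,0,-0.9,0,-1,0,0,-0.9,0,-1,0,0,-0.9,0,-1,0.33,0.98,-0.8,0,-1,0.33,0.98,0,0,-1,0.33,0.98,0,0,-1,0.33,0.98,0,0,-1,0.33,0.98,0,0,-1,0.33,0.98,0,0],
)

```text
t: 39.0
tool_pos: [0.4838, 0.0244, 0.1058]
ee_rot: [-3.138, -0.132, 0.013]
ft_force: [-0.1, -0.6, -0.2]
finger_gap: 0.214
finger_force: 8.0
```

Emit:
jog_arm(
  series=[-1,0.33,0.99,0,0,-1,0.33,0.99,0,0,-1,0.33,0.99,0,0,-1,0.33,0.99,0,0,-1,0.33,0.99,0,0,-1,0.33,0.99,0,0,-1,0.32,0.99,0,0,-1,0.32,0.98,0,0,-1,0,0,0,-1,-1,0,0,0,-1],
)

```text
t: 40.25
tool_pos: [0.5653, -0.1667, 0.1049]
ee_rot: [-3.105, -0.463, 0.013]
ft_force: [-0.2, 0.1, 0.5]
finger_gap: 0.212
finger_force: 8.0
```

Emit:
jog_arm(
  series=[-1,0,0,0,-1,-1,0,0,0,-1,-1,0,0,0,-1,-1,0,0,0,-1,-1,0,0,0,-1,-1,0,0,0,-1,-1,0,0,0,-1,-1,0,0,0,-1,-1,0,0,0,-1,-1,0,0,0,-1],
)

```text
t: 41.5
tool_pos: [0.5653, -0.1666, 0.105]
ee_rot: [-2.454, -1.952, 0.01]
ft_force: [0.2, 0.8, -0.5]
finger_gap: 0.214
finger_force: 8.0
```

Emit:
jog_arm(
  series=[-1,0,0,0,-1,-1,0,0,0,-1,-1,0,0,0,-1,-1,0,0,0,-0.9,-1,0,0,0,0,-1,0,0,0,0],
)

```text
t: 42.25
tool_pos: [0.5655, -0.1665, 0.1045]
ee_rot: [-2.013, -2.403, 0.008]
ft_force: [-0.4, -0.6, 0.2]
finger_gap: 0.21
finger_force: 8.0
```

```bash
python3 - <<'E'
from h import *
s,c=snap("wrist","w13"); print(s["t"],s["tool_pos"],np.degrees(yaw(s)),s["finger_gap"],s["q"].round(2)); gold(c,.026)
go(s,[.5652,-.1663,.007])
from plant import r
print(proj(c,[[.5574,-.122,0],[.5574,-.122,.065],[.58,-.25,.014]]),proj(c,[s["tool_pos"]]))
# vial position from the side and top camera: edge pictures
t=pose(r.capture("top"));sd=pose(r.capture("side")); pickle.dump((t,sd),open("ts.pkl","wb"))
E
```

```text
42.25 [ 0.56550531 -0.16650567  0.10448728] 100.08989266735797 0.20984637285857569 [ 0.73  0.72 -0.83  1.97  0.75  0.8  -0.37]
px [243. 340.] ell [ 0.6948 -0.3096] [ 29.6 702.3] 101.5
px [278.  30.] ell [ 0.5603 -0.0144] [47.8 57.1] 76.7
px [248. 269.] ell [ 0.5763 -0.2395] [12.6 32.7] 101.1
shift x,y,z units [ 0.01 -0.01  3.9 ] turn units (tool z) -0.0
[[250.43291946 147.63015506]
 [249.896763   156.90502712]
 [250.06894804 271.66654086]] [[249.65717024 233.34164029]]
```

Emit:
jog_arm(
  series=[-1,0,0,0.9,0,-1,0,0,0.9,0,-1,0,0,0.9,0,-1,0,0,0.8,0,-1,0,0,0.4,0,-1,0,0,0,0,-1,0,0,0,0],
)

```text
t: 43.28
tool_pos: [0.5652, -0.1661, 0.0071]
ee_rot: [-2.01, -2.405, 0.007]
ft_force: [-0.0, 0.8, -0.1]
finger_gap: 0.215
finger_force: 8.0
```

```bash
python3 - <<'E'
from h import *
from plant import r
s=r.sense(); print(s["t"],s["tool_pos"],s["ft_force"],s["finger_gap"]); go(s,[.5652,-.1663,.0065])
E
```

```text
43.275 [ 0.56516534 -0.16613258  0.00706896] [-0.01441598  0.78654789 -0.1068114 ] 0.21539457547154314
shift x,y,z units [-0.01  0.    0.02] turn units (tool z) -0.0
```

Emit:
jog_arm(
  series=[-1,0,0,0.02,0,-0.5,0,0,0,0,-0.2,0,0,0,0,-0.2,0,0,-0.3,0,-0.2,0,0,-0.9,0,-0.1,0,0,-1,0,0,0,0,-1,0,0.3,0,0,-1,0,0.6,0,0,-1,0,1,0,0,-1,0],
)

```text
t: 44.52
tool_pos: [0.566, -0.1663, 0.1624]
ee_rot: [-2.01, -2.405, 0.007]
ft_force: [-0.3, -0.2, 0.3]
finger_gap: 0.777
finger_force: 0.0
```

Emit:
jog_arm(
  series=[1,-1,0,-1,0,1,-1,0,-1,0,1,-1,0,0,0,1,0,0,0,0,1,0,0,0,0],
)

```text
t: 45.15
tool_pos: [0.5795, -0.2391, 0.2109]
ee_rot: [-2.009, -2.405, 0.007]
ft_force: [-0.8, 0.9, -0.2]
finger_gap: 0.999
finger_force: 0.0
```

```bash
python3 - <<'E'
from h import *
s,c=snap("wrist","w14"); print(s["t"],s["tool_pos"],np.degrees(yaw(s)))
v=proj(c,[[.5574,-.122,0],[.5574,-.122,.065],[.5652,-.1663,0],[.5652,-.1663,.026],[.58,-.25,.014]])*k; print(v.round(1))
E
```

```text
45.15 [ 0.57949999 -0.23913414  0.21090272] 100.26280991334069
[[391.4 128.4]
 [390.8 116.7]
 [391.1 183.7]
 [390.9 183.7]
 [390.5 283.9]]
```

View pics/w14.png

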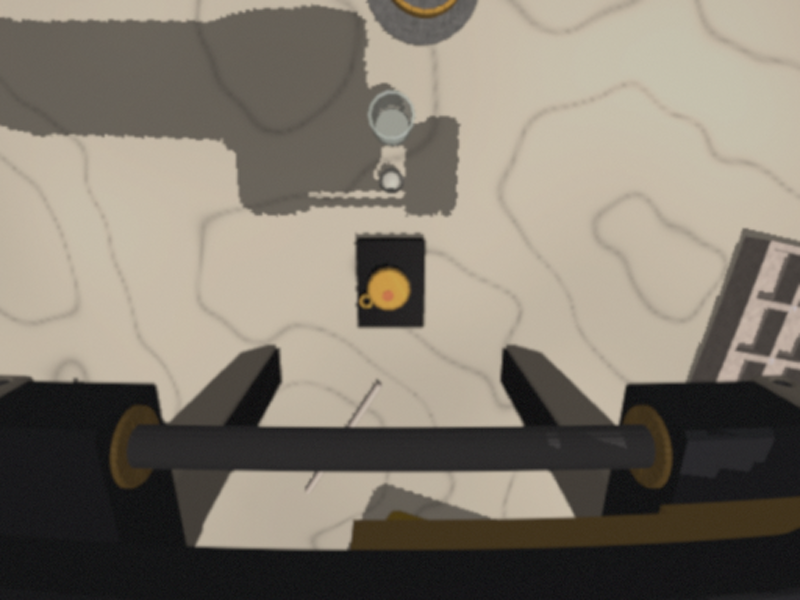

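The vial (rim (390,116), foot (391,125)), the thimble (390,181) and the stone (end edge at row 237) are in line. The locket is at (389,289). I'll check the thimble's spacing numerically.

```bash
python3 - <<'E'
from h import *
s,c=pickle.load(open("w14.pkl","rb"))
E=onz(c,np.array([(358,237),(424,237),(424,326),(358,326)])/k,.014)[:,:2]; C=E.mean(0)
e=(E[0]+E[1])/2-(E[2]+E[3])/2;print("stone",C,np.linalg.norm(e));u=e/np.linalg.norm(e);n=np.array([u[1],-u[0]])
def rep(l,p,z):
    P=onz(c,[np.array(p)/k],z)[0][:2];d=P-C;print(l,P.round(4),"along from end mm",(d@u*1e3-40).round(1),"across",(d@n*1e3).round(1))
rep("vial rim",(390,116.5),.065);rep("vial foot",(391,126),.0);rep("thimble",(390,180),.022);rep("locket",(388.5,289.5),.026)
f=cv2.resize(c["frame"],(800,600)).astype(int)
print("col",[(y,int(f[y,390].max())) for y in range(158,204,2)]); print("row",[(x,int(f[181,x].max())) for x in range(372,410,2)])
E
```

```text
stone [ 0.5802175  -0.24889621] 0.07980786380592148
vial rim [ 0.5568 -0.122 ] along from end mm 89.1 across -0.3
vial foot [ 0.5567 -0.1202] along from end mm 90.9 across -0.1
thimble [ 0.564  -0.1636] along from end mm 46.8 across -0.7
locket [ 0.5788 -0.2524] along from end mm -43.1 across -2.0
col [(158, 178), (160, 173), (162, 165), (164, 137), (166, 105), (168, 89), (170, 95), (172, 139), (174, 176), (176, 187), (178, 191), (180, 195), (182, 197), (184, 198), (186, 183), (188, 117), (190, 78), (192, 110), (194, 178), (196, 166), (198, 119), (200, 106), (202, 107)]
row [(372, 105), (374, 107), (376, 111), (378, 103), (380, 92), (382, 126), (384, 168), (386, 185), (388, 191), (390, 196), (392, 199), (394, 198), (396, 192), (398, 169), (400, 127), (402, 100), (404, 100), (406, 105), (408, 105)]
```

```bash
python3 -c "
from plant import r
print(r.job_done())"
```

```text
the job is handed in; nothing more can be done
None
```

The job is handed in, about 45 s in: all five pieces are placed in the order asked, within about 3 mm of target by my camera estimates, and I never touched the loupe or ring box. No verdict came back.

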